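# Set the artist's signing slope on its spacers and lay out two canvases

### The job

Get the artist's signing slope ready: swing its board up and over by the handle until it stays open, pile all the painted spacer blocks that are lying on the table squarely and centred on the black seat, in any order, and lower the board so that its roller rests on the pile. Then take the top two canvases from the spring-lift dispenser, one after the other, and lay them picture up, side by side on the slope, each with a short edge down against the ledge; leave the other canvases in the dispenser and everything else on the table where it is.

Things in the scene. Friction and masses are not known exactly. Their poses are not given: they have to be found in the camera images.
- slope: the artist's signing slope, fixed: plywood base 280 x 205 x 16 mm with a hinged board on it. Origin: table level, under the middle of the base (which reaches from y -100 to +105 mm). Its y axis points to the artist's side (hinge and ledge), x runs along the hinge. Under the board a steel roller, radius 9 mm, 200 mm long, is parallel to the hinge, 160 mm from it; flat, it lies on the base
- board (a joint): hinge angle of the board, rad: 0 = flat on its base; grows as the handle edge swings up and over towards +y of the slope; 1.57 = upright, 1.85 = stop, leaning back, where it stays by its own weight. Otherwise it sinks back slowly (0.6 kg, soft-close hinge, damping 0.35 N m s/rad). With the roller on a pile of height h: sin(angle) = h / 160 mm
- board_hinge (a point): middle of the hinge axis, 25 mm above the table, at y = +90 mm of the slope; its axes turn with the board: x along the hinge, y from handle edge to ledge, z out of the board's upper face
- board_handle (a point): middle of the bar handle on the board's free edge: round steel bar 11 mm thick, 105 mm clear between its two posts, parallel to the hinge, 40 mm out from the board's edge; at y = -225, z = +14 mm from the hinge in the board's axes. Under it is only the table (bar centre 39 mm above it when the board is flat)
- board_ledge (a point): on the board's green upper face, at the middle of the foot of the ledge (a dark wood strip 280 mm long, 10 mm high above the face, at the low edge). Axes of the board: x along the ledge, y from the face towards the ledge, z out of the face. The face is the region x -140..140, y -185..0, z = 0.
- seat (a point): middle of the black seat (100 x 60 mm, flush) on top of the slope's base, 16 mm above the table, on which the spacers are piled; 145 mm from the hinge, under the roller
- spacer_yellow: yellow painted wooden spacer block, 80 (x) x 46 (y) x 16 (z) mm, origin at the centre of its underside, 0.07 kg, either face up will do. May be absent
- spacer_red: red painted wooden spacer block, 80 (x) x 46 (y) x 20 (z) mm, origin at the centre of its underside, 0.09 kg, either face up will do. May be absent
- spacer_blue: blue painted wooden spacer block, 80 (x) x 46 (y) x 24 (z) mm, origin at the centre of its underside, 0.11 kg, either face up will do. May be absent
- spacer_white: white painted wooden spacer block, 80 (x) x 46 (y) x 28 (z) mm, origin at the centre of its underside, 0.13 kg, either face up will do. May be absent
- dispenser: spring-lift dispenser, fixed: steel base 120 (x) x 150 (y) x 20 mm, four aluminium corner posts up to 105 mm above the table, open in the middle of each side (57 mm gap on the long sides), a sprung plate between them carrying a pile of small canvases. Origin: table level, under its middle
- lift (a joint): height of the dispenser's sprung plate above its lowest position, m; the plate's top is then 55 mm + this above the table. The spring (56 N/m) lifts it 14 mm for each canvas taken, so that the top canvas always stands at the same height, about 112 mm above the table, half out of the posts
- print1: small picture printed on a stretched canvas, 60 (x) x 90 (y) x 14 (z) mm, 80 g, picture upward, origin at the centre of its underside; top of the dispenser's pile at the start; there is 2.5 mm play to the posts in x and 2 mm in y
- print2: small picture printed on a stretched canvas, 60 (x) x 90 (y) x 14 (z) mm, 80 g, picture upward, origin at the centre of its underside; second in the pile; there is 2.5 mm play to the posts in x and 2 mm in y
- print3: small picture printed on a stretched canvas, 60 (x) x 90 (y) x 14 (z) mm, 80 g, picture upward, origin at the centre of its underside; third in the pile; there is 2.5 mm play to the posts in x and 2 mm in y
- print4: small picture printed on a stretched canvas, 60 (x) x 90 (y) x 14 (z) mm, 80 g, picture upward, origin at the centre of its underside; bottom of the pile; there is 2.5 mm play to the posts in x and 2 mm in y
- gift_box: cream gift box with a lid, 94 x 69 x 50 mm, a bystander; origin at the centre of its underside
- gift_box_green: green gift box with a lid, 94 x 69 x 50 mm, a bystander; origin at the centre of its underside
- marker_red: white marker pen with a red cap, 140 x 11 x 11 mm, a bystander; origin at the centre of its underside
- marker_blue: white marker pen with a blue cap, 140 x 11 x 11 mm, a bystander; origin at the centre of its underside
- sketchbook: thick green sketchbook, 154 x 214 x 19 mm, a bystander; origin at the centre of its underside
- pen_mug: white mug of coloured pencils, 76 across, 150 tall mm, a bystander; origin at the centre of its underside
- card_reader: black card reader, 75 x 150 x 22 mm, a bystander; origin at the centre of its underside
There are look-alikes about, which are no part of the job. There is more than one size of the spacer_red; the job needs the larger.

How it is judged (in metres and radians):
On the way, in this order (a step that is already met when the one before it is completed fails the run):
1. the board is swung up past upright and stays there (value of joint board above 1.65 rad), for 0.2 s.
2. with the board open, all the spacers are piled on the seat (horizontal distance between each of spacer_yellow, spacer_red, spacer_blue, spacer_white and seat below 0.013 m and angle between the z axis of each of spacer_yellow, spacer_red, spacer_blue, spacer_white and the z axis of slope, either way round below 0.06 rad and angle between the x axis of each of spacer_yellow, spacer_red, spacer_blue, spacer_white and the x axis of slope, either way round below 0.2 rad and height (world z) of each of spacer_yellow, spacer_red, spacer_blue, spacer_white below 0.12 m and linear speed of each of spacer_yellow, spacer_red, spacer_blue, spacer_white below 0.02 m/s and value of joint board above 1.4 rad), for 0.2 s.
3. the board rests on the pile of all the spacers, the canvases still in the dispenser (horizontal distance between each of spacer_yellow, spacer_red, spacer_blue, spacer_white and seat below 0.013 m and angle between the z axis of each of spacer_yellow, spacer_red, spacer_blue, spacer_white and the z axis of slope, either way round below 0.06 rad and angle between the x axis of each of spacer_yellow, spacer_red, spacer_blue, spacer_white and the x axis of slope, either way round below 0.2 rad and height (world z) of each of spacer_yellow, spacer_red, spacer_blue, spacer_white below 0.12 m and linear speed of each of spacer_yellow, spacer_red, spacer_blue, spacer_white below 0.02 m/s and value of joint board between 0.19 and 0.64 rad and velocity of joint board between -0.03 and 0.03 rad/s and horizontal distance between each of print1, print2 and dispenser below 0.03 m), for 0.2 s.
At the end, for the whole second after the job is handed in: All spacers present: one level pile within 13 mm of the seat's middle, squared within 0.2 rad; board at rest on it; print1 and print2 flat and wholly on the board, picture up, straight within 0.15 rad, within 12 mm of the ledge; print3 and print4 level in the dispenser; all at rest (horizontal distance between each of spacer_yellow, spacer_red, spacer_blue, spacer_white and seat below 0.013 m and angle between the z axis of each of spacer_yellow, spacer_red, spacer_blue, spacer_white and the z axis of slope, either way round below 0.06 rad and angle between the x axis of each of spacer_yellow, spacer_red, spacer_blue, spacer_white and the x axis of slope, either way round below 0.2 rad and height (world z) of each of spacer_yellow, spacer_red, spacer_blue, spacer_white below 0.12 m and linear speed of each of spacer_yellow, spacer_red, spacer_blue, spacer_white, print1, print2 below 0.02 m/s and value of joint board between 0.19 and 0.64 rad and velocity of joint board between -0.03 and 0.03 rad/s and z of print1 in the frame of board_ledge between -0.004 and 0.005 m and x of print1 in the frame of board_ledge between -0.112 and 0.112 m and y of print1 in the frame of board_ledge between -0.057 and -0.038 m and angle between the z axis of each of print1, print2 and the z axis of board_ledge, either way round below 0.06 rad and angle between the y axis of each of print1, print2 and the y axis of board_ledge, either way round below 0.15 rad and angle between each of print1, print2's own z axis and vertical below 0.8 rad and z of print2 in the frame of board_ledge between -0.004 and 0.005 m and x of print2 in the frame of board_ledge between -0.112 and 0.112 m and y of print2 in the frame of board_ledge between -0.057 and -0.038 m and horizontal distance between each of print3, print4 and dispenser below 0.01 m and angle between each of print3, print4's own z axis and vertical below 0.12 rad); the robot touches nothing.
It fails at once if a bystander is moved more than 40 mm (distance of any of gift_box, gift_box_green, marker_red, marker_blue, sketchbook, pen_mug, card_reader from where it was at the start of the episode above 0.04 m).
Of spacer_yellow, spacer_red, spacer_blue, spacer_white only 2 to 4 are there at a start; the rules pass over those that are not, and their reading is None.
At some moment in a run one of spacer_yellow, spacer_red, spacer_blue, spacer_white may be knocked a few centimetres aside while the robot is not near it.
Once in a run the grip may slacken for a moment while it holds something.
It also fails if it takes over 210 s, if anything falls off the work surface, if the arm or the gripper's body presses on something with over 40 N, if the wrist force passes 120 N, or if a joint passes its speed limit or range.

### The arm

A 6-joint arm with a two-finger parallel gripper is mounted at the origin on the work surface. World frame = base frame: x ahead of the robot, y to its left, z up, the work surface at z = 0. Lengths are in mm, angles in rad, forces in N, time in s.
With the tool pointing down it reaches from about 350 to 775 mm from the base axis. Payload 7.3 kg.
Tool frame: the origin (TCP) lies midway between the tips of the shut fingers; the grasp point (between the pads) lies 19 mm behind it; z points along the fingers, y is the line along which they close (so a half turn about z gives the same grasp; the last joint's range is limited). The gripper opens to 92 mm and grips with 3 to 60 N. Pads are 19 mm wide; open, the fingers measure 130 mm over their backs; the gripper's body (75 mm by 190 mm) begins 47 mm behind the grasp point.
Start: joints at [0.976, 0.342, 1.524, -0, 1.275, -0.146], TCP at [227.778, 473.035, 226.741] pointing down, gripper open.
Joint ranges: [-2.53, 2.53], [-0.77, 2.02], [0.04, 2.7], [-1, 4.14], [0.28, 2.66], [-3.11, 3.11]. Speed limits (rad/s): [2.57, 2.57, 3.14, 3.14, 3.14, 3.14].

### API

Orientations are given as [roll, pitch, yaw] about the fixed x, y, z axes, in that order (R = Rz(yaw) Ry(pitch) Rx(roll)).
In Python, from plant import * gives the robot as it stands.
- The arm moves only by the tool step_arm, never from a script. Its argument "deltas" is one flat list of numbers, 5 for each row, row after row: the shift along the world's x, y, z in mm, then the turn about the world's z in degrees, then the finger opening in mm, from 0 to 91.8. In form: [tx, ty, tz, turn, gripper, tx, ty, tz, turn, gripper, ...]. A call has exactly 10 rows; each row shifts and turns the commanded pose from where the row before left it; what a row does not reach is not made up. A row lasts 1/8 s, in which the tool goes at most 62.5 mm and 10.7 degrees, less where a joint would pass 70% of its speed; a pose out of reach is approached as far as the arm can. A call is refused whole if a number of a shift passes 62.5 or a number of a turn 10.7, either way. A call with a gripper value outside its range is refused whole. The fingers move at their own pace and stop on an object; the grip force is fixed at half the most. Time passes only in rows, so rows that do not move let the fingers close, or fill a call up. It gives the time, the measured TCP pose, the force, the opening and the grip force at its end, in the units of the state.
- get_obs(): the state, without advancing time (a new reading comes with each control period).
- capture(name): name is "side" or "top"; returns the picture (480x640x3 uint8, red, green, blue); there is no depth.
- camera_params(name): a dict with "mtx" (3x3 intrinsics, pixels), "rvec" (rotation vector, rad) and "tvec" (3), from world to camera coordinates, as OpenCV has them. Camera axes: x right, y down, z forward; pixel columns grow to the right and rows downward; lengths in mm; the calibration is good to about 2 mm. A picture is of the moment at which its call begins. camera_params takes no time and is no camera call.
- close_job(): hands the job in; it is judged then, once.
The state is a dict: "time": time; "joint_positions": joint angles; "dq": joint speeds; "tau": joint torques, N m; "tool_pos": TCP position; "tcp_rot": TCP orientation; "contact_force": force on the tool from outside, world axes, zero at the start; "moment": the same for the moment, N m; "grip_width": finger opening in mm; "finger_force": force on a finger pad.
Only numpy, scipy, OpenCV 4.12 (cv2) and the standard library are available. Lean on these libraries where they do the work, as an engineer would, in place of code of your own. Each camera call takes 0.05 s, during which the arm holds its last target. There are 200 camera calls.

## Working session

There is one attempt and no reset: what is moved stays moved. The work goes in short steps, Python scripts to look and compute and a tool call to move; the robot and the scene stay as the last step left them, time stands still between calls to the robot, and variables do not carry over. Pictures are saved under pics/ and viewed, at most 14 in all, crops included, and the job is handed in when it is done.

Besides the shell and the picture viewer there is one more tool, called as name(argument=value, ...) on one line, values as JSON. step_arm: Moves the arm, as the interface text tells. Its arguments: {"type":"object","properties":{"deltas":{"type":"array","items":{"type":"number"}}},"required":["deltas"]}

```bash
mkdir -p pics; ls
python3 - <<'E'
from plant import *
import cv2
for n in("top","side"):
    im=capture(n); cv2.imwrite(f"pics/{n}0.png",im[:,:,::-1])
    p=camera_params(n); R=cv2.Rodrigues(p["rvec"])[0]; print(n,p["mtx"].tolist(),(-R.T@p["tvec"].reshape(3)).round(),R.round(2).tolist())
print(get_obs())
E
```

```text
pics
top [[461.0941474703593, 0.0, 321.98682928408147], [0.0, 461.0941474703593, 239.25468891484962], [0.0, 0.0, 1.0]] [ 347.   54. 1215.] [[-0.07, -1.0, -0.0], [-0.98, 0.07, -0.2], [0.2, -0.01, -0.98]]
side [[474.18408585095983, 0.0, 320.9132275041475], [0.0, 474.18408585095983, 241.6914472609501], [0.0, 0.0, 1.0]] [ 348. -765.  704.] [[0.97, -0.25, 0.02], [-0.13, -0.58, -0.8], [0.21, 0.77, -0.6]]
{'time': 0.1, 'joint_positions': array([ 9.75987854e-01,  3.42622061e-01,  1.52487825e+00, -1.25055541e-05,
        1.27535902e+00, -1.45988228e-01]), 'dq': array([-0.00011434, -0.00201488, -0.00386348,  0.00031805, -0.0007164 ,
        0.00017578]), 'tau': array([ 1.91041931e-03, -4.32007813e+01, -2.44693136e+01,  7.19409669e-02,
        5.26517385e-02,  3.50970559e-07]), 'tool_pos': array([227.58943471, 472.73741447, 226.14561691]), 'tcp_rot': array([-3.14033770e+00, -1.72432937e-04,  2.69277595e+00]), 'contact_force': array([0.14005011, 0.23011083, 0.0360147 ]), 'moment': array([ 0.05436147, -0.01640365,  0.01519128]), 'finger_force': 0.0, 'grip_width': 91.86496728920376}
```

View pics/top0.png

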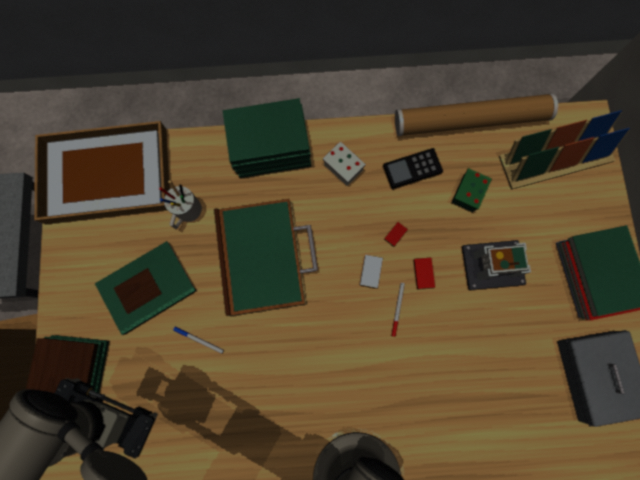

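View pics/side0.png

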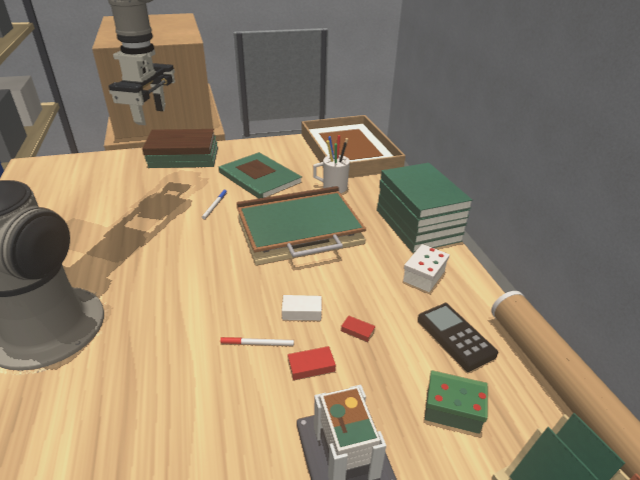

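The top view shows the slope at (262,257) with its handle at (308,250), the dispenser at (495,265) and the mug at (180,203). Candidates:
- **Spacers:** white block (371,271), large red (425,273) and small red (396,234), which is the look-alike. There is no yellow or blue.
- **Canvas look-alikes:** the cards in the rack (565,150), which are not in the dispenser.

I choose the white block and the large red one, and will check both in a close crop.

```bash
cat > h.py <<'E'
import numpy as np, cv2
from plant import *
def cam(n):
    p=camera_params(n); return p["mtx"],np.array(p["rvec"],float).reshape(3),np.array(p["tvec"],float).reshape(3)
def w(n,uv,z):
    K,r,t=cam(n); R=cv2.Rodrigues(r)[0]; c=-R.T@t
    uv=np.atleast_2d(np.array(uv,float)); d=np.c_[uv,np.ones(len(uv))]@np.linalg.inv(K).T@R
    return (c+d*((z-c[2])/d[:,2])[:,None])[:,:2]
def px(n,P):
    K,r,t=cam(n); return cv2.projectPoints(np.array(P,float).reshape(-1,1,3),r,t,K,None)[0][:,0]
def crop(im,x0,y0,x1,y1,s,name):
    c=im[y0:y1,x0:x1,::-1]; c=cv2.convertScaleAbs(c,alpha=1.5)
    cv2.imwrite(f"pics/{name}.png",cv2.resize(c,None,fx=s,fy=s,interpolation=cv2.INTER_CUBIC))
def rect(im,name,mask,x0,y0,x1,y1,z):
    "min-area rectangle in world of the mask in the window, at height z"
    m=np.zeros(mask.shape,np.uint8); m[y0:y1,x0:x1]=mask[y0:y1,x0:x1]
    c=max(cv2.findContours(m,0,1)[0],key=cv2.contourArea).reshape(-1,2)
    (cx,cy),(a,b),an=cv2.minAreaRect(w(name,c,z).astype(np.float32))
    return (cx,cy),(a,b),an,cv2.contourArea(c)
E
python3 - <<'E'
from h import *
im=capture("top")
crop(im,350,215,540,305,4.2,"crop1")
crop(im,205,190,335,320,4.5,"crop2")
E
```

```text
(no output)
```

View pics/crop1.png

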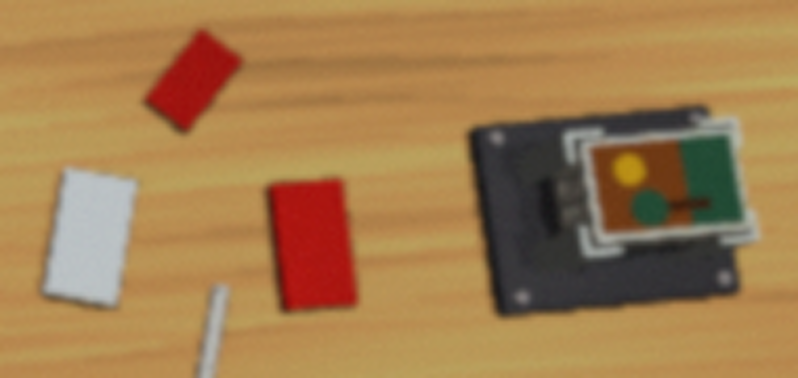

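View pics/crop2.png

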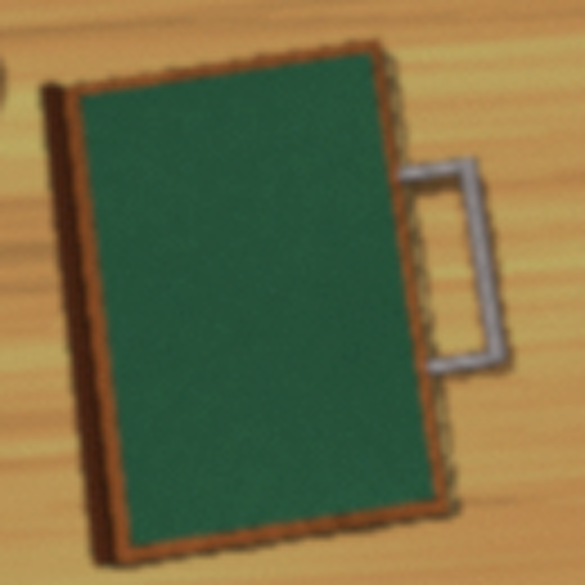

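The crop confirms the choice: the large red block at (425,273) is about 80 x 46, and the small red one at (396,234) is clearly smaller. The white block is at (371,271), the canvas at (507,259), and the handle bar runs from (309,226) to (315,269).

Run:
```python
from h import *
np.set_printoptions(precision=1,suppress=True)
def q(pts,o,s): return np.array([[o[0]+(x+.5)/s-.5,o[1]+(y+.5)/s-.5] for x,y in pts])
def rep(l,pts,o,s,z):
    P=w("top",q(pts,o,s),z); d=np.roll(P,-1,0)-P
    print(l,"c",P.mean(0),"len",np.hypot(*d.T),"ang",np.degrees(np.arctan2(d[:,1],d[:,0])))
    return P
a=((350,215),4.2)
rep("white",[(65,168),(137,180),(117,306),(43,294)],*a,28)
rep("red",[(272,184),(343,178),(357,305),(286,311)],*a,20)
rep("canv",[(586,147),(733,130),(748,222),(598,242)],*a,112)
rep("base",[(471,129),(706,107),(739,290),(499,316)],*a,20)
rep("posts",[(566,134),(738,118),(757,238),(583,255)],*a,105)
b=((205,190),4.5)
rep("bar",[(467,163),(500,362)],*b,39)
for z in(30,40,45):rep("board edge",[(381,42),(447,505),(113,560),(66,88)],*b,z)
```

```text
white c [500.7 -78.2] len [45.1 79.4 45.8 79.8] ang [-103.6  165.7   76.8  -14.8]
red c [ 487.4 -217.1] len [44.6 79.4 44.  79.4] ang [-89.1 179.5  90.8  -0.1]
canv c [ 496.5 -401.8] len [86.2 53.8 87.4 55.3] ang [ -87.4 -179.9   93.6   -1.1]
base c [ 496.3 -398.8] len [149.  115.7 149.6 117.6] ang [ -88.6 -178.8   92.1    0.9]
posts c [ 497.1 -401.6] len [101.2  70.6 101.2  71. ] ang [-88.6 179.8  91.6  -0.2]
bar c [570.5  70.6] len [118.4 118.4] ang [-174.5    5.5]
board edge c [562.9 206. ] len [276.4 190.9 278.8 188.2] ang [-175.4   95.3    4.1  -85.4]
board edge c [561.1 204.7] len [274.1 189.3 276.5 186.6] ang [-175.4   95.3    4.1  -85.4]
board edge c [560.2 204.1] len [272.9 188.5 275.3 185.8] ang [-175.4   95.3    4.1  -85.4]
```

step_arm(deltas=[34,-40,0,3,26,34,-40,0,3,26,34,-40,0,3,26,34,-40,0,3,26,34,-40,0,3,26,34,-40,0,3,26,34,-40,0,3,26,34,-40,0,3,26,34,-40,0,3,26,34,-40,0,4,26])

```text
time: 1.4
tool_pos: [568.6, 71.6, 226.5]
tcp_rot: [3.141, -0.0, -3.047]
contact_force: [1.2, -0.0, -0.4]
grip_width: 25.9
finger_force: 0.0
```

step_arm(deltas=[2,-1,-40,0,26,0,0,-40,0,26,0,0,-40,0,26,0,0,-30,0,26,0,0,-20,0,26,0,0,-18,0,26,0,0,-10,0,26,0,0,-6,0,26,0,0,0,0,26,0,0,0,0,26])

```text
time: 2.65
tool_pos: [570.2, 72.0, 23.4]
tcp_rot: [-3.142, 0.001, -3.049]
contact_force: [0.2, -0.5, -0.3]
grip_width: 26.1
finger_force: 0.0
```

step_arm(deltas=[0,0,0,0,5,0,0,0,0,5,0,0,0,0,5,0,0,0,0,5,0,0,0,0,5,0,0,0,0,5,0,0,0,0,5,0,0,0,0,5,0,0,0,0,5,0,0,0,0,5])

```text
time: 3.9
tool_pos: [570.1, 71.1, 23.1]
tcp_rot: [-3.141, 0.001, -3.049]
contact_force: [-0.1, -6.1, 2.5]
grip_width: 10.0
finger_force: 30.0
```

Run:
```python
import numpy as np
t=np.r_[np.linspace(0,1.83,31)]
yh=np.array([-np.sin(.09),np.cos(.09)])
Y=-225*np.cos(t)+14*np.sin(t); Z=225*np.sin(t)+14*np.cos(t)
D=np.c_[np.outer(np.diff(Y),yh),np.diff(Z)]
c=np.round(np.cumsum(D,0)); d=np.diff(np.vstack([[0,0,0],c]),axis=0).astype(int)
for k in(0,10,20):print([tuple(map(int,r)) for r in d[k:k+10]])
```

```text
[(0, 1, 14), (0, 2, 13), (-1, 3, 14), (0, 4, 13), (0, 5, 13), (-1, 5, 13), (0, 6, 12), (-1, 7, 12), (-1, 7, 11), (0, 8, 11)]
[(-1, 9, 11), (-1, 10, 10), (-1, 10, 9), (-1, 10, 9), (-1, 11, 8), (-1, 12, 7), (-1, 12, 7), (-1, 12, 6), (-1, 13, 5), (-1, 13, 4)]
[(-2, 13, 4), (-1, 14, 2), (-1, 13, 2), (-1, 14, 1), (-2, 14, 0), (-1, 13, 0), (-1, 14, -2), (-1, 14, -2), (-1, 13, -3), (-2, 13, -4)]
```

step_arm(deltas=[0,1,14,0,5,0,2,13,0,5,-1,3,14,0,5,0,4,13,0,5,0,5,13,0,5,-1,5,13,0,5,0,6,12,0,5,-1,7,12,0,5,-1,7,11,0,5,0,8,11,0,5])

```text
time: 5.15
tool_pos: [565.9, 117.8, 150.5]
tcp_rot: [-3.137, 0.001, -3.05]
contact_force: [-2.5, -11.1, 3.6]
grip_width: 9.8
finger_force: 30.0
```

step_arm(deltas=[-1,8,11,0,5,-1,9,10,0,5,-1,10,9,0,5,-1,10,9,0,5,-1,11,8,0,5,-1,12,7,0,5,-1,12,7,0,5,-1,12,6,0,5,-1,13,5,0,5,-1,13,4,0,5])

```text
time: 6.4
tool_pos: [556.5, 229.6, 227.8]
tcp_rot: [-3.14, 0.004, -3.05]
contact_force: [0.4, -6.6, 11.6]
grip_width: 9.8
finger_force: 30.0
```

step_arm(deltas=[-2,13,4,0,5,-1,14,2,0,5,-1,13,1,0,5,-1,14,1,0,5,-2,14,0,0,5,-1,13,-1,0,5,-1,14,-2,0,5,-1,14,-3,0,5,-1,13,-3,0,5,-1,4,-1,0,5])

```text
time: 7.65
tool_pos: [545.4, 358.1, 225.6]
tcp_rot: [3.138, 0.008, -3.048]
contact_force: [7.7, 2.1, 6.0]
grip_width: 9.7
finger_force: 30.0
```

step_arm(deltas=[-1,8,-2,0,5,0,2,-1,0,5,0,0,0,0,5,0,0,0,0,26,0,0,0,0,26,0,0,0,0,26,0,0,20,0,30,0,0,30,0,30,0,-20,30,0,30,0,-40,10,0,50])

```text
time: 8.9
tool_pos: [542.8, 306.7, 311.4]
tcp_rot: [3.14, 0.002, -3.047]
contact_force: [-0.2, -1.0, -0.3]
grip_width: 35.9
finger_force: 0.0
```

Run:
```python
from h import *
im=capture("side"); cv2.imwrite("pics/side1.png",im[:,:,::-1])
```

```text
(no output)
```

View pics/side1.png

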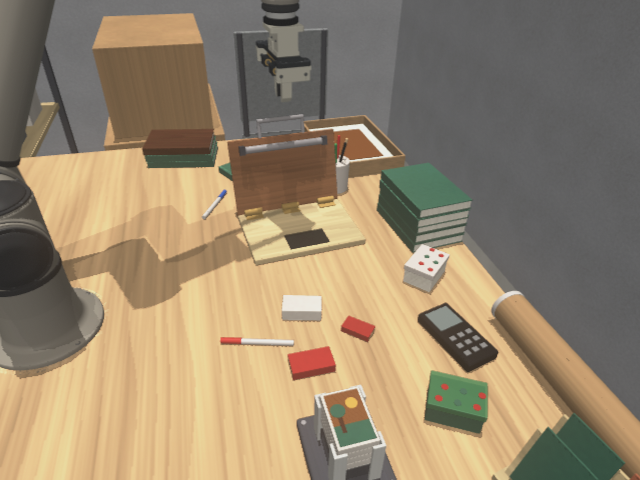

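Side view: the board stands open, the seat is at (307,239), and white (302,307) and red (312,362) are unmoved. Next I measure the seat and blocks by code from both cameras.

```bash
cat > m.py <<'E'
from h import *
def meas(n):
    im=capture(n); hsv=cv2.cvtColor(im,cv2.COLOR_RGB2HSV); H,S,V=[hsv[...,i].astype(int) for i in range(3)]
    red=((H<6)|(H>174))&(S>180)&(V>50)
    return im,hsv,red.astype(np.uint8)
def blk(n,mask,P,z,r=60):
    u,v=px(n,[[*P,z]])[0]; r=int(r*.45)
    return rect(None,n,mask,max(int(u)-r,0),max(int(v)-r,0),int(u)+r,int(v)+r,z)
E
python3 - <<'E'
from m import *
for n in("top","side"):
    im,hsv,red=meas(n)
    print(n,"red",blk(n,red,(487,-217),20))
    wh=((hsv[...,1]<60)&(hsv[...,2]>90)).astype(np.uint8)
    print("white",blk(n,wh,(500,-78),28))
    bk=(hsv[...,2]<(70 if n=="side" else 35)).astype(np.uint8)
    print("seat",blk(n,bk,(563,150),16,80), px(n,[[563,150,16]]))
    if n=="top": crop(im,230,190,350,310,4,"crop3")
E
```

```text
top red ((487.36492919921875, -215.74440002441406), (76.71452331542969, 45.43962097167969), 0.3908088207244873, 464.0)
white ((501.3899230957031, -77.80977630615234), (46.409183502197266, 80.15238952636719), 74.81804656982422, 504.5)
seat ((564.3409423828125, 152.01016235351562), (95.59453582763672, 56.235511779785156), 5.315526485443115, 693.5) [[282.39737555 254.19584975]]Traceback (most recent call last):
  File "<stdin>", line 4, in <module>
  File "m.py", line 8, in blk
    return rect(None,n,mask,max(int(u)-r,0),max(int(v)-r,0),int(u)+r,int(v)+r,z)
  File "h.py", line 17, in rect
    c=max(cv2.findContours(m,0,1)[0],key=cv2.contourArea).reshape(-1,2)
      ~~~^^^^^^^^^^^^^^^^^^^^^^^^^^^^^^^^^^^^^^^^^^^^^^^^
ValueError: max() iterable argument is empty
```

View pics/crop3.png

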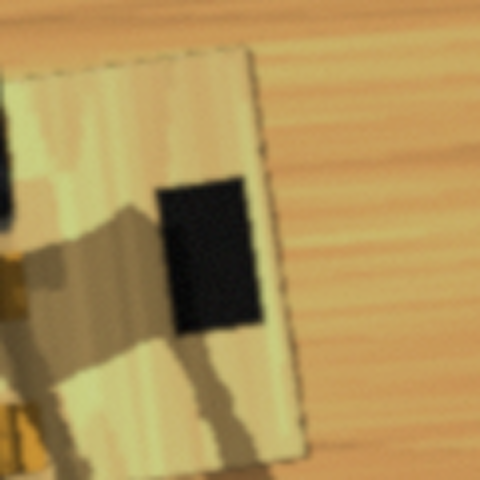

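The seat is at crop (157..262, 177..334), so its centre is about (564,151) with yaw 5.3°. White is at (501,-78) with yaw about -15°, and red is at (487.5,-216.5) with yaw about 0.

step_arm(deltas=[0,-40,0,0,66,-4,-50,0,-2,66,-6,-50,-20,-3,66,-6,-50,-20,-3,66,-6,-50,-25,-3,66,-6,-50,-25,-3,66,-6,-45,-25,-3,66,-5,-35,-20,-3,66,-3,-15,-20,0,66,0,0,0,0,66])

```text
time: 10.3
tool_pos: [499.7, -78.9, 153.0]
tcp_rot: [3.141, -0.004, 2.883]
contact_force: [0.3, 0.4, 0.8]
grip_width: 65.9
finger_force: 0.0
```

step_arm(deltas=[1,1,-40,0,66,0,0,-40,0,66,0,0,-30,0,66,0,0,-20,0,66,0,0,-12,0,66,0,0,-7,0,66,0,0,0,0,20,0,0,0,0,20,0,0,0,0,20,0,0,0,0,20])

```text
time: 11.55
tool_pos: [502.3, -78.1, 6.4]
tcp_rot: [3.142, 0.001, 2.885]
contact_force: [-0.6, 1.4, 5.4]
grip_width: 45.4
finger_force: 30.0
```

step_arm(deltas=[0,0,20,0,20,0,0,30,0,20,4,15,30,2,20,10,35,10,3,20,10,40,0,3,20,10,40,0,3,20,10,40,0,3,20,9,35,0,3,20,7,17,0,3,20,3,7,0,0,20])

```text
time: 12.8
tool_pos: [564.8, 151.3, 95.4]
tcp_rot: [-3.141, -0.001, -3.048]
contact_force: [0.2, -0.3, -1.5]
grip_width: 45.6
finger_force: 30.0
```

step_arm(deltas=[0,0,-10,0,20,0,0,0,0,20,0,0,0,0,20,0,0,0,0,20,0,0,0,0,20,0,0,0,0,20,0,0,0,0,20,0,0,0,0,20,0,0,0,0,20,0,0,0,0,20])

```text
time: 14.05
tool_pos: [564.7, 151.0, 85.7]
tcp_rot: [3.142, -0.0, -3.049]
contact_force: [0.2, 0.2, -1.3]
grip_width: 46.0
finger_force: 30.0
```

step_arm(deltas=[0,0,-20,0,20,0,0,-20,0,20,0,0,-12,0,20,0,0,-5,0,20,0,0,-3,0,20,0,0,-2,0,20,0,0,-1,0,20,0,0,0,0,20,0,0,0,0,20,0,0,0,0,20])

```text
time: 15.3
tool_pos: [564.8, 151.0, 22.8]
tcp_rot: [3.141, 0.0, -3.049]
contact_force: [-0.4, -0.2, -0.9]
grip_width: 46.0
finger_force: 30.0
```

Just above the seat, with no contact yet. I go down 1 mm, release and rise.

step_arm(deltas=[0,0,-1,0,20,0,0,0,0,20,0,0,0,0,60,0,0,0,0,60,0,0,0,0,60,0,0,20,0,60,0,0,40,0,66,0,-20,40,0,66,-6,-40,20,0,66,-8,-50,0,0,66])

```text
time: 16.55
tool_pos: [551.8, 40.5, 143.7]
tcp_rot: [-3.141, 0.004, -3.048]
contact_force: [0.1, -0.1, -0.8]
grip_width: 65.8
finger_force: 0.0
```

Run:
```python
from m import *
n="top"
im,hsv,red=meas(n)
print("red",blk(n,red,(487,-217),20))
wh=((hsv[...,1]<70)&(hsv[...,2]>85)).astype(np.uint8)
print("white",blk(n,wh,(564,151),44))
crop(im,230,190,460,310,3.4,"crop4")
```

```text
red ((487.36383056640625, -215.58065795898438), (76.71452331542969, 45.11217498779297), 0.3908088207244873, 464.0)
white ((562.5342407226562, 163.7230224609375), (78.4522933959961, 21.890472412109375), 6.592190742492676, 194.0)
```

View pics/crop4.png

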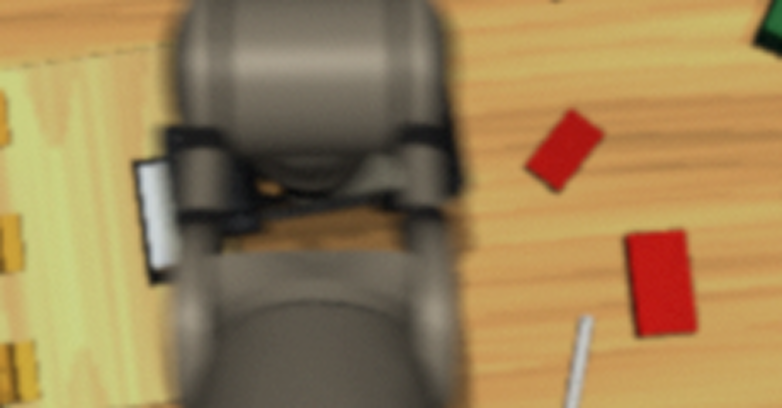

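White sits on the seat (its rim is visible at crop (150,220), but the arm hides the rest). Red is unmoved. Next is the red block.

step_arm(deltas=[-9,-36,0,-1,66,-9,-36,0,-1,66,-9,-36,0,-1,66,-9,-36,0,-1,66,-9,-36,0,-1,66,-9,-36,0,0,66,-9,-36,0,0,66,-1,-5,-20,0,66,0,0,-20,0,66,0,0,0,0,66])

```text
time: 17.85
tool_pos: [485.8, -215.5, 100.4]
tcp_rot: [3.14, -0.003, -3.137]
contact_force: [-1.0, 0.2, 0.2]
grip_width: 66.0
finger_force: 0.0
```

Run:
```python
from m import *
n="top"
im,hsv,red=meas(n)
wh=((hsv[...,1]<70)&(hsv[...,2]>85)).astype(np.uint8)
print("white",blk(n,wh,(564,151),44))
```

```text
white ((563.7994995117188, 151.0684814453125), (79.57001495361328, 46.639381408691406), 5.434708118438721, 503.5)
```

step_arm(deltas=[1,-1,-30,0,66,0,0,-30,0,66,0,0,-20,0,66,0,0,-10,0,66,0,0,-6,0,66,0,0,0,0,66,0,0,0,0,20,0,0,0,0,20,0,0,0,0,20,0,0,0,0,20])

```text
time: 19.15
tool_pos: [488.0, -217.1, 6.2]
tcp_rot: [-3.141, 0.001, -3.137]
contact_force: [-0.7, 0.1, 3.4]
grip_width: 45.9
finger_force: 30.0
```

step_arm(deltas=[0,0,25,0,20,0,0,35,0,20,5,24,30,0,20,9,44,10,1,20,9,44,0,1,20,9,44,0,1,20,9,44,0,1,20,9,44,0,1,20,9,44,0,0,20,9,44,0,0,20])

```text
time: 20.4
tool_pos: [555.7, 116.5, 105.4]
tcp_rot: [3.142, -0.001, -3.049]
contact_force: [0.7, -0.3, -0.5]
grip_width: 46.0
finger_force: 30.0
```

step_arm(deltas=[8,30,0,0,20,0,6,0,0,20,0,0,0,0,20,0,0,0,0,20,0,0,0,0,20,0,0,0,0,20,0,0,0,0,20,0,0,0,0,20,0,0,0,0,20,0,0,0,0,20])

```text
time: 21.65
tool_pos: [563.8, 151.1, 105.7]
tcp_rot: [3.141, 0.0, -3.049]
contact_force: [-0.0, 0.3, -0.5]
grip_width: 45.9
finger_force: 30.0
```

Down from 105.7 to about 51.

step_arm(deltas=[0,0,-20,0,20,0,0,-15,0,20,0,0,-10,0,20,0,0,-5,0,20,0,0,-2,0,20,0,0,-1,0,20,0,0,-1,0,20,0,0,0,0,20,0,0,0,0,20,0,0,0,0,20])

```text
time: 22.9
tool_pos: [563.9, 151.0, 51.9]
tcp_rot: [3.141, 0.0, -3.049]
contact_force: [0.1, -0.7, -1.8]
grip_width: 45.9
finger_force: 30.0
```

step_arm(deltas=[0,0,-1,0,20,0,0,-0.5,0,20,0,0,0,0,20,0,0,0,0,60,0,0,0,0,60,0,0,0,0,60,0,0,30,0,60,0,0,50,0,60,0,-20,40,0,60,0,-40,30,0,60])

```text
time: 24.15
tool_pos: [564.1, 91.5, 202.3]
tcp_rot: [3.141, 0.002, -3.047]
contact_force: [0.3, -0.5, 0.9]
grip_width: 60.0
finger_force: 0.0
```

step_arm(deltas=[-10,-50,0,0,60,-10,-50,0,0,60,-10,-50,0,0,60,0,0,0,0,60,0,0,0,0,60,0,0,0,0,60,0,0,0,0,60,0,0,0,0,60,0,0,0,0,60,0,0,0,0,60])

```text
time: 25.4
tool_pos: [533.8, -58.9, 200.2]
tcp_rot: [3.141, -0.0, -3.049]
contact_force: [-0.1, 0.7, 0.6]
grip_width: 59.9
finger_force: 0.0
```

Run:
```python
from m import *
n="top"
im,hsv,red=meas(n)
print("red",blk(n,red,(564,151),64))
im=capture("side"); crop(im,200,100,420,400,2,"crop5")
```

```text
red ((562.8167724609375, 150.3629913330078), (79.52433013916016, 47.230552673339844), 5.297847270965576, 525.5)
```

View pics/crop5.png

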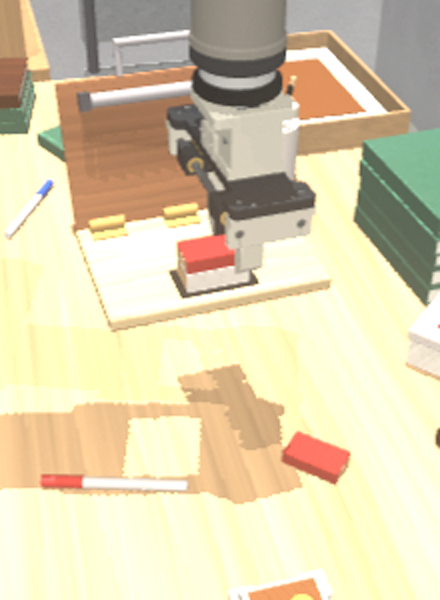

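The red-on-white pile stands square on the seat (crop (210,265)), with its top at (562.8,150.4) and yaw 5.3°. Now I return to the handle of the open board.

step_arm(deltas=[0,20,50,0,30,0,30,50,0,30,2,50,10,0,30,2,50,0,0,30,2,50,0,0,30,1,50,0,0,30,1,50,0,0,30,1,50,0,0,30,1,50,0,0,30,0,27,0,0,30])

```text
time: 26.75
tool_pos: [543.2, 370.5, 309.7]
tcp_rot: [3.141, -0.001, -3.047]
contact_force: [-0.6, 0.5, -1.0]
grip_width: 30.1
finger_force: 0.0
```

step_arm(deltas=[0,0,0,0,30,0,0,0,0,30,0,0,0,0,30,0,0,0,0,30,0,0,0,0,30,0,0,0,0,30,0,0,0,0,30,0,0,0,0,30,0,0,0,0,30,0,0,0,0,30])

```text
time: 28.0
tool_pos: [543.8, 368.1, 310.2]
tcp_rot: [3.141, 0.0, -3.049]
contact_force: [0.4, -0.2, -0.0]
grip_width: 30.2
finger_force: 0.0
```

step_arm(deltas=[0,0,-25,0,30,0,0,-25,0,30,0,0,-20,0,30,0,0,-12,0,30,0,0,-6,0,30,0,0,0,0,5,0,0,0,0,5,0,0,0,0,5,0,0,0,0,5,0,0,0,0,5])

```text
time: 29.25
tool_pos: [544.1, 368.5, 223.2]
tcp_rot: [3.14, 0.002, -3.049]
contact_force: [0.3, 2.0, 4.8]
grip_width: 9.6
finger_force: 30.0
```

Run:
```python
import numpy as np
t=np.r_[np.linspace(1.83,.33,31)]
yh=np.array([-np.sin(.09),np.cos(.09)])
Y=-225*np.cos(t)+14*np.sin(t); Z=225*np.sin(t)+14*np.cos(t)
print(294.7+Y[[0,-1]],25+Z[[0,-1]])
D=np.c_[np.outer(np.diff(Y),yh),np.diff(Z)]
c=np.round(np.cumsum(D,0)); d=np.diff(np.vstack([[0,0,0],c]),axis=0).astype(int)
for k in(0,10,20):print([tuple(map(int,r)) for r in d[k:k+10]],c[k+9])
```

```text
[365.90227584  86.3770751 ] [238.89538545 111.1542742 ]
[(1, -11, 3), (1, -11, 3), (1, -11, 2), (1, -11, 2), (1, -11, 1), (1, -11, 0), (1, -11, 0), (1, -12, 0), (1, -11, -1), (1, -11, -2)] [  10. -111.    8.]
[(1, -11, -2), (1, -11, -3), (1, -10, -4), (1, -11, -3), (1, -10, -5), (1, -10, -5), (1, -10, -5), (0, -10, -6), (1, -9, -7), (1, -9, -6)] [  19. -212.  -38.]
[(1, -8, -8), (1, -9, -7), (0, -7, -9), (1, -8, -8), (1, -7, -9), (0, -6, -9), (1, -6, -10), (0, -6, -9), (1, -5, -10), (0, -4, -11)] [  25. -278. -128.]
```

step_arm(deltas=[1,-13,4,0,5,1,-11,3,0,5,1,-11,2,0,5,1,-11,2,0,5,1,-11,1,0,5,1,-11,0,0,5,1,-11,0,0,5,1,-12,0,0,5,1,-11,-1,0,5,1,-11,-2,0,5])

```text
time: 30.5
tool_pos: [553.4, 254.1, 230.6]
tcp_rot: [-3.141, -0.002, -3.049]
contact_force: [-0.1, 0.8, 2.7]
grip_width: 10.0
finger_force: 30.0
```

step_arm(deltas=[1,-11,-2,0,5,1,-11,-3,0,5,1,-10,-4,0,5,1,-11,-3,0,5,1,-10,-5,0,5,1,-10,-5,0,5,1,-10,-5,0,5,0,-10,-6,0,5,1,-9,-7,0,5,1,-9,-6,0,5])

```text
time: 31.75
tool_pos: [562.1, 153.4, 184.2]
tcp_rot: [3.141, -0.002, -3.049]
contact_force: [-4.4, 1.9, -2.4]
grip_width: 9.8
finger_force: 30.0
```

step_arm(deltas=[1,-8,-8,0,5,1,-9,-7,0,5,0,-7,-9,0,5,1,-8,-8,0,5,1,-7,-9,0,5,0,-6,-9,0,5,1,-6,-9,0,5,0,-6,-9,0,5,0,-4,-9,0,5,0,-1,-3,0,5])

```text
time: 33.0
tool_pos: [567.6, 91.2, 104.5]
tcp_rot: [-3.141, -0.001, -3.05]
contact_force: [-4.8, -2.1, -0.3]
grip_width: 9.9
finger_force: 30.0
```

step_arm(deltas=[0,-2,-4,0,5,0,-2,-4,0,5,0,-1,-2,0,5,0,-1,-2,0,5,0,0,-1,0,5,0,0,-1,0,5,0,0,0,0,5,0,0,0,0,5,0,0,0,0,5,0,0,0,0,5])

```text
time: 34.25
tool_pos: [568.0, 85.7, 91.4]
tcp_rot: [-3.141, 0.001, -3.049]
contact_force: [-1.6, -3.4, 0.3]
grip_width: 9.9
finger_force: 30.0
```

step_arm(deltas=[0,0,-1,0,5,0,0,-1,0,5,0,0,0,0,5,0,0,0,0,26,0,0,0,0,26,0,0,0,0,26,0,-2,20,0,26,0,-8,30,0,26,0,-20,40,0,30,0,-40,40,0,50])

```text
time: 35.5
tool_pos: [567.8, 16.6, 220.2]
tcp_rot: [3.141, 0.0, -3.047]
contact_force: [0.2, -0.3, 0.3]
grip_width: 36.1
finger_force: 0.0
```

step_arm(deltas=[-6,-50,10,-10,80,-6,-50,0,-10,80,-6,-50,0,-10,80,-6,-50,0,-10,80,-6,-50,0,-10,80,-6,-50,0,-10,80,-6,-50,0,-10,80,-6,-50,0,-10,80,-6,-40,0,-10,80,0,0,0,0,80])

```text
time: 36.75
tool_pos: [512.7, -426.8, 228.0]
tcp_rot: [-3.141, -0.0, 1.659]
contact_force: [-0.8, 0.6, -1.2]
grip_width: 80.0
finger_force: 0.0
```

Run:
```python
from m import *
im=capture("side"); cv2.imwrite("pics/side2.png",im[:,:,::-1])
im=capture("top"); crop(im,205,185,335,325,4,"crop6")
```

```text
(no output)
```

View pics/side2.png

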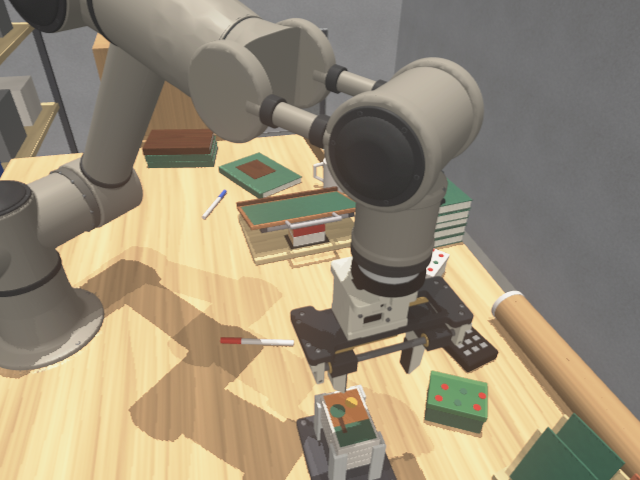

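View pics/crop6.png

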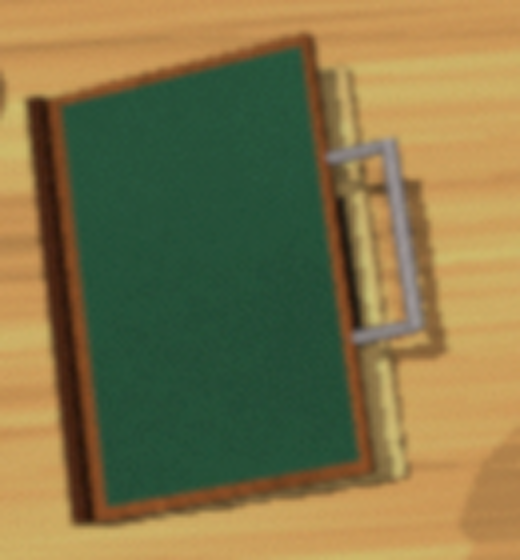

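The board rests level on the pile, with the roller on the red block at side view (305,230). Now the first canvas: move over the dispenser and work out the slope geometry.

step_arm(deltas=[-6,8,-20,-2,80,-6,9,-20,-2,80,-4,8,-20,0,80,0,0,-20,0,80,0,0,0,0,80,0,0,0,0,80,0,0,0,0,80,0,0,0,0,80,0,0,0,0,80,0,0,0,0,80])

```text
time: 38.1
tool_pos: [497.8, -399.1, 149.3]
tcp_rot: [3.141, 0.0, 1.593]
contact_force: [-0.7, 0.2, 0.1]
grip_width: 80.2
finger_force: 0.0
```

Run:
```python
from m import *
print("mug", w("top",[[178,192],[180,205]],100), w("side",[[337,175]],75))
# board face corners: top crop6 (scale 4, off 205,185); wooden rim outer corners
t=np.array([(312,37),(368,472),(88,520),(48,100)],float); t=(t+.5)/4-.5+[205,185]
th=.305;H=np.array([551,294.5]);a=np.radians(5.2);xh=np.array([np.cos(a),np.sin(a)]);yh=np.array([-xh[1],xh[0]])
def P(x,s,f): 
    q=H+x*xh+(s*np.cos(th)+f*np.sin(th))*yh; return [*q,25-s*np.sin(th)+f*np.cos(th)]
for f in(8,14,20,26):
    print(f,px("top",[P(140,-185,f),P(-140,-185,f),P(-140,0,f),P(140,0,f)]).round(1).tolist(),"side",px("side",[P(-140,0,f),P(-140,-185,f)]).round(1).tolist())
print(t.tolist())
```

```text
mug [[725.62628373 398.3643391 ]
 [691.11345997 393.53667977]] [[692.022125   341.04586641]]
8 [[283.3, 193.7], [299.7, 302.9], [232.0, 315.6], [219.4, 210.2]] side [[238.1, 211.1], [252.2, 231.1]]
14 [[282.4, 193.1], [298.9, 302.8], [230.9, 315.6], [218.2, 209.7]] side [[237.8, 208.8], [251.8, 228.5]]
20 [[281.5, 192.5], [298.0, 302.8], [229.7, 315.6], [217.1, 209.2]] side [[237.5, 206.6], [251.5, 226.0]]
26 [[280.6, 191.9], [297.1, 302.7], [228.5, 315.6], [215.9, 208.8]] side [[237.1, 204.4], [251.1, 223.4]]
[[282.625, 193.875], [296.625, 302.625], [226.625, 314.625], [216.625, 209.625]]
```

step_arm(deltas=[-1,-2,-20,0,80,0,0,-17,0,80,0,0,-10,0,80,0,0,0,0,80,0,0,0,0,80,0,0,0,0,40,0,0,0,0,40,0,0,0,0,40,0,0,0,0,40,0,0,0,0,40])

```text
time: 39.35
tool_pos: [496.9, -401.1, 102.3]
tcp_rot: [3.141, 0.0, 1.593]
contact_force: [1.2, -1.1, -0.1]
grip_width: 59.7
finger_force: 30.0
```

Gripped at 60 mm. I lift slowly and carry it.

step_arm(deltas=[0,0,5,0,40,0,0,8,0,40,0,0,12,0,40,0,0,20,0,40,0,0,20,0,40,0,0,25,0,40,0,0,20,0,40,0,0,0,0,40,0,0,0,0,40,0,0,0,0,40])

```text
time: 40.6
tool_pos: [496.4, -400.6, 211.1]
tcp_rot: [-3.14, -0.002, 1.593]
contact_force: [-0.6, 0.5, -0.9]
grip_width: 59.5
finger_force: 30.0
```

Run:
```python
from m import *
im=capture("side"); crop(im,250,220,470,480,2.3,"crop7")
```

```text
(no output)
```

View pics/crop7.png

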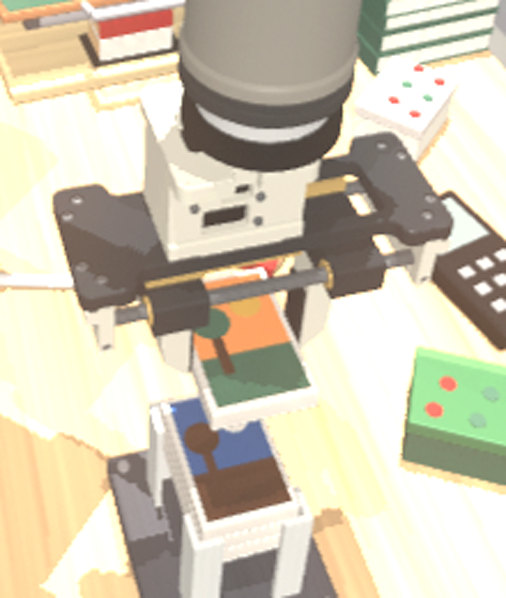

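The held canvas (crop (255,345)) is level, and the blue/brown one has risen to the top of the dispenser. I carry the first to the slope's far half.

step_arm(deltas=[4,24,0,0,40,8,45,0,0,40,8,45,0,0,40,8,45,0,0,40,8,45,0,1,40,8,45,0,1,40,8,45,0,1,40,8,45,0,1,40,8,45,0,0,40,8,45,0,0,40])

```text
time: 41.9
tool_pos: [572.7, 29.5, 211.7]
tcp_rot: [-3.141, -0.0, 1.663]
contact_force: [0.9, -0.5, -0.0]
grip_width: 59.8
finger_force: 30.0
```

step_arm(deltas=[8,45,0,0,40,8,45,0,0,40,8,45,0,0,40,7,45,0,0,40,4,36,0,0,40,2,16,0,0,40,0,0,0,0,40,0,0,0,0,40,0,0,0,0,40,0,0,0,0,40])

```text
time: 43.15
tool_pos: [610.0, 259.1, 212.5]
tcp_rot: [3.141, 0.0, 1.662]
contact_force: [-0.3, 1.0, -1.0]
grip_width: 59.8
finger_force: 30.0
```

step_arm(deltas=[0,1,-35,0,40,0,0,-35,0,40,0,0,-30,0,40,0,0,-20,0,40,0,0,-10,0,40,0,0,-4,0,40,0,0,-2,0,40,0,0,0,0,40,0,0,0,0,40,0,0,0,0,40])

```text
time: 44.4
tool_pos: [609.9, 261.1, 76.6]
tcp_rot: [3.141, -0.0, 1.663]
contact_force: [1.0, -0.2, -0.5]
grip_width: 59.2
finger_force: 30.0
```

step_arm(deltas=[0,0,-1,0,40,0,0,-1,0,40,0,0,-1,0,40,0,0,0,0,40,0,0,0,0,40,0,0,0,0,40,0,0,0,0,40,0,0,0,0,40,0,0,0,0,40,0,0,0,0,40])

```text
time: 45.65
tool_pos: [610.0, 261.3, 74.0]
tcp_rot: [3.14, -0.0, 1.663]
contact_force: [-0.9, 1.2, 4.0]
grip_width: 59.6
finger_force: 30.0
```

Contact at about 74 mm, as computed. I press a little so the canvas pivots between the pads.

step_arm(deltas=[0,0,-2,0,40,0,0,-2,0,40,0,0,-1,0,40,0,0,0,0,40,0,0,0,0,40,0,0,0,0,40,0,0,0,0,40,0,0,0,0,40,0,0,0,0,40,0,0,0,0,40])

```text
time: 46.9
tool_pos: [610.0, 261.7, 68.8]
tcp_rot: [3.14, -0.001, 1.663]
contact_force: [-0.6, 3.7, 5.5]
grip_width: 59.7
finger_force: 30.0
```

step_arm(deltas=[0,-1,-2,0,40,0,-1,-2,0,40,0,-1,-2,0,40,0,0,0,0,40,0,0,0,0,40,0,0,0,0,40,0,0,0,0,66,0,0,0,0,66,0,0,0,0,66,0,0,0,0,66])

```text
time: 48.15
tool_pos: [609.7, 257.8, 62.0]
tcp_rot: [-3.141, 0.0, 1.663]
contact_force: [-0.4, 0.2, 0.3]
grip_width: 65.9
finger_force: 0.0
```

step_arm(deltas=[0,0,0,0,70,0,0,10,0,70,0,0,30,0,70,0,0,40,0,80,-4,-30,40,0,80,-8,-45,20,0,80,-8,-45,0,0,80,-8,-45,0,0,80,-8,-45,0,0,80,-8,-45,0,0,80])

```text
time: 49.4
tool_pos: [565.5, 1.6, 203.2]
tcp_rot: [3.14, 0.0, 1.663]
contact_force: [0.4, -0.3, 0.7]
grip_width: 79.9
finger_force: 0.0
```

step_arm(deltas=[-8,-45,0,-1,80,-8,-45,0,-1,80,-8,-45,0,-1,80,-8,-45,0,-1,80,-8,-45,0,0,80,-8,-45,0,0,80,-8,-45,0,0,80,-8,-45,0,0,80,-4,-30,0,0,80,0,-14,0,0,80])

```text
time: 50.65
tool_pos: [497.3, -402.5, 202.7]
tcp_rot: [3.141, 0.001, 1.591]
contact_force: [0.1, 0.4, -0.5]
grip_width: 80.1
finger_force: 0.0
```

Run:
```python
from m import *
im=capture("top"); crop(im,205,185,335,325,4,"crop8")
```

```text
(no output)
```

View pics/crop8.png

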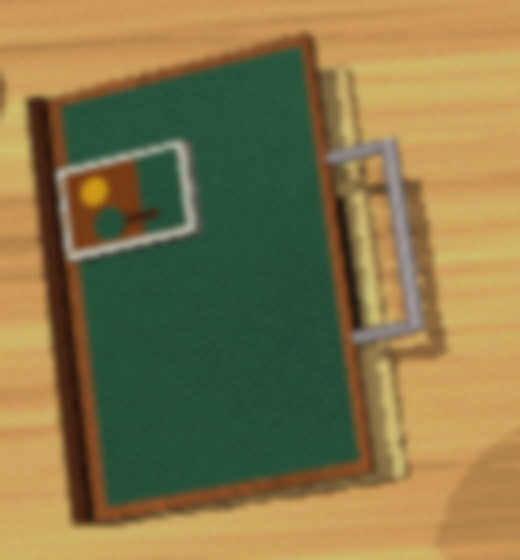

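The first canvas lies straight against the ledge at crop (60..195, 140..260). Now the second.

step_arm(deltas=[0,1,-40,0,80,0,0,-30,0,80,0,0,-20,0,80,0,0,-7,0,80,0,0,-4,0,80,0,0,0,0,80,0,0,0,0,40,0,0,0,0,40,0,0,0,0,40,0,0,0,0,40])

```text
time: 51.95
tool_pos: [497.8, -400.1, 101.3]
tcp_rot: [3.141, 0.0, 1.593]
contact_force: [-0.0, -0.7, 0.7]
grip_width: 59.7
finger_force: 30.0
```

step_arm(deltas=[0,0,0,0,40,0,0,5,0,40,0,0,8,0,40,0,0,12,0,40,0,0,20,0,40,0,0,20,0,40,0,0,25,0,40,0,0,20,0,40,0,0,0,0,40,0,0,0,0,40])

```text
time: 53.2
tool_pos: [497.5, -399.7, 210.7]
tcp_rot: [-3.141, -0.001, 1.593]
contact_force: [-0.9, 1.3, -0.7]
grip_width: 59.7
finger_force: 30.0
```

Run:
```python
from m import *
im=capture("side"); crop(im,250,220,470,480,2.3,"crop9")
```

```text
(no output)
```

View pics/crop9.png

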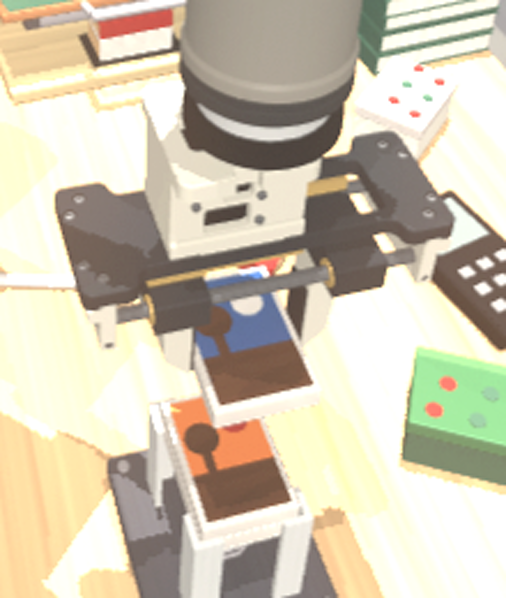

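The second canvas is held level and the third has risen in the dispenser. I carry it to the near half.

step_arm(deltas=[0,24,0,0,40,0,45,0,0,40,0,45,0,0,40,0,45,0,0,40,0,45,0,1,40,0,45,0,1,40,0,45,0,1,40,0,45,0,1,40,0,45,0,0,40,0,45,0,0,40])

```text
time: 54.5
tool_pos: [497.2, 30.5, 210.5]
tcp_rot: [-3.14, -0.0, 1.663]
contact_force: [0.1, 0.2, -0.4]
grip_width: 59.6
finger_force: 30.0
```

step_arm(deltas=[1,45,0,0,40,1,45,0,0,40,0,45,0,0,40,0,45,0,0,40,0,29,0,0,40,0,12,0,0,40,0,0,0,0,40,0,0,0,0,40,0,0,0,0,40,0,0,0,0,40])

```text
time: 55.75
tool_pos: [500.0, 249.4, 211.4]
tcp_rot: [3.141, 0.0, 1.662]
contact_force: [-0.7, -0.3, -0.8]
grip_width: 59.7
finger_force: 30.0
```

Same lowering: to about 74 for contact, then press with a slight pull back.

step_arm(deltas=[0,1,-35,0,40,0,0,-35,0,40,0,0,-30,0,40,0,0,-20,0,40,0,0,-10,0,40,0,0,-4,0,40,0,0,-2,0,40,0,0,0,0,40,0,0,0,0,40,0,0,0,0,40])

```text
time: 57.0
tool_pos: [499.9, 251.1, 75.6]
tcp_rot: [3.141, -0.0, 1.663]
contact_force: [0.7, 0.3, -0.1]
grip_width: 59.6
finger_force: 30.0
```

step_arm(deltas=[0,0,-2,0,40,0,0,-2,0,40,0,0,-2,0,40,0,0,-1,0,40,0,0,0,0,40,0,0,0,0,40,0,0,0,0,40,0,0,0,0,40,0,0,0,0,40,0,0,0,0,40])

```text
time: 58.25
tool_pos: [500.1, 251.6, 68.7]
tcp_rot: [3.14, -0.001, 1.663]
contact_force: [-1.8, 3.3, 5.4]
grip_width: 59.3
finger_force: 30.0
```

step_arm(deltas=[0,-1,-2,0,40,0,-1,-2,0,40,0,-1,-2,0,40,0,0,0,0,40,0,0,0,0,40,0,0,0,0,40,0,0,0,0,66,0,0,0,0,66,0,0,0,0,66,0,0,0,0,66])

```text
time: 59.5
tool_pos: [499.7, 247.8, 62.1]
tcp_rot: [-3.141, 0.0, 1.663]
contact_force: [-0.3, -0.2, -0.3]
grip_width: 66.1
finger_force: 0.0
```

step_arm(deltas=[0,0,0,0,70,0,0,10,0,70,0,0,30,0,70,0,0,40,0,80,0,-30,40,0,80,0,-45,20,0,80,0,-45,0,0,80,0,-45,0,0,80,0,-45,0,0,80,0,-45,0,0,80])

```text
time: 60.75
tool_pos: [499.7, -8.4, 203.1]
tcp_rot: [3.14, 0.0, 1.663]
contact_force: [1.4, 0.2, 0.6]
grip_width: 79.8
finger_force: 0.0
```

step_arm(deltas=[0,-45,0,0,80,0,-45,0,0,80,0,-45,0,0,80,0,-20,0,0,80,0,0,0,0,80,0,0,0,0,80,0,0,0,0,80,0,0,0,0,80,0,0,0,0,80,0,0,0,0,80])

```text
time: 62.0
tool_pos: [499.8, -161.8, 202.3]
tcp_rot: [3.141, 0.0, 1.663]
contact_force: [-0.6, 0.0, -0.3]
grip_width: 79.9
finger_force: 0.0
```

Run:
```python
from m import *
a=capture("top")[175:325,195:335]; b=capture("side")[160:270,200:400]
f=lambda c,s:cv2.convertScaleAbs(cv2.resize(c[...,::-1],None,fx=s,fy=s,interpolation=cv2.INTER_CUBIC),alpha=1.4)
A=f(a,2.7);B=cv2.resize(f(b,2),(400,A.shape[0]*0+220)); B=cv2.copyMakeBorder(B,0,A.shape[0]-220,0,0,cv2.BORDER_CONSTANT)
cv2.imwrite("pics/fin.png",np.hstack([A,B])); print(get_obs()["tool_pos"])
```

```text
[ 499.7835322  -161.92370763  202.23669212]
```

View pics/fin.png

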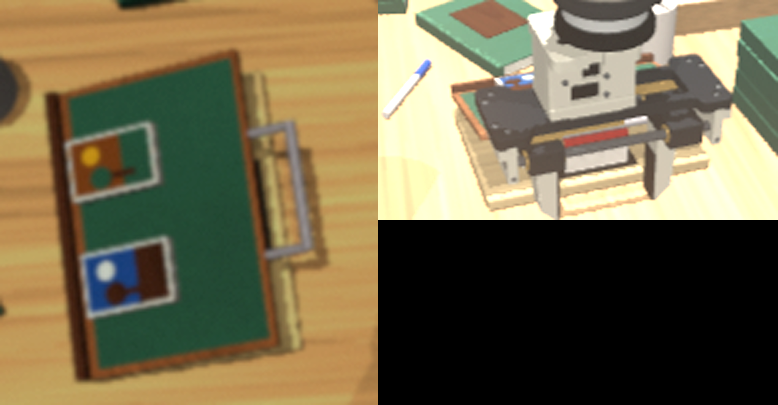

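Both canvases lie flat and straight at the ledge, with left edges at image (67,145) and (82,258). I check the distance to the ledge numerically before handing in.

Run:
```python
from m import *
th=.305;H=np.array([551,294.5]);a=np.radians(5.2);xh=np.array([np.cos(a),np.sin(a)]);yh=np.array([-xh[1],xh[0]])
def P(x,s,f):
    q=H+x*xh+(s*np.cos(th)+f*np.sin(th))*yh; return [*q,25-s*np.sin(th)+f*np.cos(th)]
im=capture("top"); hsv=cv2.cvtColor(im,cv2.COLOR_RGB2HSV)
m=((hsv[...,1]<110)&(hsv[...,2]>70)).astype(np.uint8)
for x in(55,-55):
    for f in(14,18):
        c=px("top",[P(x+i,j,f+14) for i,j in((30,0),(30,-90),(-30,-90),(-30,0))])
        print(x,f,"pred s=-45 centre",c.mean(0).round(1),"1mm downhill:",(px("top",[P(x,-44,f+14)])-px("top",[P(x,-45,f+14)])).round(2))
    u,v=c.mean(0).astype(int); k=m*0; k[v-26:v+26,u-26:u+26]=m[v-26:v+26,u-26:u+26]
    pts=cv2.convexHull(max(cv2.findContours(k,0,1)[0],key=cv2.contourArea))
    print("meas",cv2.minAreaRect(pts))
print("ledge inner foot px",px("top",[P(55,0,16),P(-55,0,16)]).round(1).tolist())
```

```text
55 14 pred s=-45 centre [234.9 236.3] 1mm downhill: [[-0.35  0.08]]
55 18 pred s=-45 centre [234.1 236.1] 1mm downhill: [[-0.35  0.08]]
meas ((236.00001525878906, 234.50001525878906), (23.768491744995117, 36.1378059387207), 75.96376037597656)
-55 14 pred s=-45 centre [240.2 278.7] 1mm downhill: [[-0.36  0.08]]
-55 18 pred s=-45 centre [239.5 278.6] 1mm downhill: [[-0.36  0.08]]
meas ((241.7411651611328, 277.3352966308594), (25.05546760559082, 36.661251068115234), 77.47119140625)
ledge inner foot px [[221.6, 240.7], [226.5, 282.3]]
```

The calibration puts both canvases about 4–6 mm short of the ledge. That's within tolerance, but a gentle nudge with closed fingers on the upper edges makes it sure.

step_arm(deltas=[1,20,0,0,0,1,45,0,0,0,1,45,0,0,0,1,45,0,0,0,1,45,0,0,0,0,45,0,0,0,0,45,0,0,0,0,40,0,0,0,0,20,0,0,0,0,0,0,0,0])

```text
time: 63.4
tool_pos: [504.3, 189.1, 202.1]
tcp_rot: [-3.142, 0.0, 1.665]
contact_force: [0.1, 0.7, 0.2]
grip_width: 0.2
finger_force: 0.0
```

step_arm(deltas=[0,0,-40,0,0,0,0,-35,0,0,0,0,-20,0,0,0,0,-12,0,0,0,0,-6,0,0,0,0,-5,0,0,0,0,-3,0,0,0,0,0,0,0,0,0,0,0,0,0,0,0,0,0])

```text
time: 64.65
tool_pos: [504.9, 188.1, 81.5]
tcp_rot: [3.141, -0.0, 1.663]
contact_force: [-0.4, -0.2, 0.9]
grip_width: 0.5
finger_force: 0.0
```

step_arm(deltas=[0,2,-1,0,0,0,2,-1,0,0,0,2,-1,0,0,0,1,0,0,0,0,1,-1,0,0,0,1,0,0,0,0,1,0,0,0,0,0,0,0,0,0,0,0,0,0,0,0,0,0,0])

```text
time: 65.9
tool_pos: [504.8, 198.1, 77.2]
tcp_rot: [3.141, -0.0, 1.663]
contact_force: [0.4, -0.7, 2.6]
grip_width: 0.3
finger_force: 1.0
```

step_arm(deltas=[0,1,0,0,0,0,1,0,0,0,0,1,0,0,0,0,0,0,0,0,0,0,0,0,0,0,0,0,0,0,0,0,0,0,0,0,0,0,0,0,0,0,0,0,0,0,0,0,0,0])

```text
time: 67.15
tool_pos: [504.8, 201.0, 77.3]
tcp_rot: [3.141, 0.0, 1.663]
contact_force: [0.9, 0.5, 0.1]
grip_width: 0.4
finger_force: 0.0
```

```bash
cat > c.py <<'E'
from m import *
im=capture("top"); hsv=cv2.cvtColor(im,cv2.COLOR_RGB2HSV)
m=((hsv[...,1]<110)&(hsv[...,2]>70)).astype(np.uint8)
for u,v in((234,236),(239,278)):
    k=m*0; k[v-26:v+26,u-26:u+26]=m[v-26:v+26,u-26:u+26]
    pts=max(cv2.findContours(k,0,1)[0],key=cv2.contourArea)
    print("meas",cv2.minAreaRect(pts),pts[:,0].min(0))
E
python3 c.py
```

```text
meas ((233.0143280029297, 248.55157470703125), (27.19261932373047, 46.40945053100586), 74.47589111328125) [210 230]
meas ((235.0, 260.0), (16.0, 44.0), 90.0) [213 252]
```

step_arm(deltas=[0,1,-1,0,0,0,1,0,0,0,0,0,0,0,0,0,0,0,0,0,0,0,0,0,0,0,0,0,0,0,0,0,0,0,0,0,0,0,0,0,0,0,0,0,0,0,0,0,0,0])

```text
time: 68.45
tool_pos: [504.8, 203.0, 76.2]
tcp_rot: [3.142, 0.0, 1.663]
contact_force: [-1.0, -0.1, 0.5]
grip_width: 0.4
finger_force: 0.0
```

step_arm(deltas=[0,-3,2,0,0,0,-5,20,0,0,0,-20,40,0,0,0,-45,30,0,0,0,-50,20,0,0,0,-50,0,0,0,0,-50,0,0,0,0,0,0,0,0,0,0,0,0,0,0,0,0,0,0])

```text
time: 69.7
tool_pos: [504.7, -18.8, 188.2]
tcp_rot: [-3.142, -0.0, 1.665]
contact_force: [-0.6, -0.9, -0.1]
grip_width: 0.5
finger_force: 0.0
```

```bash
python3 c.py
```

```text
meas ((235.88238525390625, 234.52943420410156), (23.768491744995117, 35.89527130126953), 75.96376037597656) [219 220]
meas ((238.49267578125, 277.9658508300781), (25.003808975219727, 35.340579986572266), 77.90524291992188) [221 263]
```

The nudge moved the second canvas about 9 mm down to the ledge. I do the same for the first (about 7 mm short).

step_arm(deltas=[10,20,0,0,0,16,32,0,0,0,16,32,0,0,0,16,32,0,0,0,16,32,0,0,0,16,32,0,0,0,12,24,0,0,0,8,13,0,0,0,0,0,0,0,0,0,0,0,0,0])

```text
time: 71.0
tool_pos: [614.2, 197.1, 188.0]
tcp_rot: [-3.141, 0.0, 1.664]
contact_force: [0.5, -0.6, -0.9]
grip_width: 0.5
finger_force: 0.0
```

step_arm(deltas=[0,0,-40,0,0,0,0,-30,0,0,0,0,-17,0,0,0,0,-10,0,0,0,0,-6,0,0,0,0,-3,0,0,0,0,0,0,0,0,0,0,0,0,0,0,0,0,0,0,0,0,0,0])

```text
time: 72.25
tool_pos: [614.8, 197.1, 82.4]
tcp_rot: [3.141, -0.0, 1.663]
contact_force: [-0.5, 0.3, -0.3]
grip_width: 0.8
finger_force: 0.0
```

step_arm(deltas=[0,2,-1,0,0,0,2,-1,0,0,0,2,-1,0,0,0,1,-1,0,0,0,1,0,0,0,0,1,0,0,0,0,1,-1,0,0,0,1,0,0,0,0,1,0,0,0,0,0,0,0,0])

```text
time: 73.5
tool_pos: [614.7, 209.2, 77.1]
tcp_rot: [-3.141, -0.0, 1.663]
contact_force: [0.8, 0.4, 0.9]
grip_width: 0.3
finger_force: 0.2
```

step_arm(deltas=[0,1,0,0,0,0,1,-1,0,0,0,1,0,0,0,0,0,0,0,0,0,0,0,0,0,0,0,0,0,0,0,0,0,0,0,0,0,0,0,0,0,0,0,0,0,0,0,0,0,0])

```text
time: 74.75
tool_pos: [614.8, 212.1, 76.2]
tcp_rot: [3.141, -0.0, 1.663]
contact_force: [0.2, 0.2, -0.3]
grip_width: 0.3
finger_force: 0.1
```

step_arm(deltas=[0,-3,2,0,0,0,-5,20,0,0,0,-20,40,0,0,-10,-45,30,0,0,-10,-50,20,0,0,-10,-50,0,0,0,-10,-50,0,0,0,-10,-50,0,0,0,0,0,0,0,0,0,0,0,0,0])

```text
time: 76.0
tool_pos: [564.8, -60.9, 188.4]
tcp_rot: [3.141, -0.0, 1.662]
contact_force: [0.2, 0.2, -0.3]
grip_width: 0.3
finger_force: 0.0
```

```bash
python3 c.py
python3 - <<'E'
from m import *
n="side"; im,hsv,red=meas(n)
# red spacer on the pile and dispenser, board handle line compared with prediction
a=cv2.imread("pics/side2.png")[...,::-1]; d=np.abs(a.astype(int)-im).sum(2)>60
for nm,(x0,y0,x1,y1) in dict(boxes=(400,240,500,440),marker=(215,330,300,352),pile=(285,215,330,250),pencils=(320,130,352,190)).items(): print(nm,d[y0:y1,x0:x1].mean().round(3))
a=cv2.imread("pics/top0.png")[...,::-1]; im=capture("top"); d=np.abs(a.astype(int)-im).sum(2)>60
for nm,(x0,y0,x1,y1) in dict(reader=(383,148,443,190),green=(450,167,492,212),cream=(322,140,366,185),book=(95,242,197,333),mug=(160,180,202,230),mb=(172,325,225,355),mr=(388,282,406,338)).items(): print(nm,d[y0:y1,x0:x1].mean().round(3))
E
```

```text
meas ((233.7353057861328, 234.9412078857422), (24.01102638244629, 35.89527130126953), 75.96376037597656) [217 220]
meas ((238.5823516845703, 277.8705749511719), (24.946998596191406, 35.685054779052734), 77.47119140625) [221 263]
boxes 0.266
marker 0.494
pile 0.073
pencils 0.66
reader 0.258
green 0.0
cream 0.21
book 0.0
mug 0.0
mb 0.0
mr 0.98
```

Both canvases are now at the ledge (centres within about 1 px of the contact prediction), and the arm is clear. I hand in.

```bash
python3 -c "
from plant import *
print(close_job())"
```

```text
the job is handed in; nothing more can be done
None
```

I handed the job in at about 76 s, and the hand-in gave no verdict. The board rests on the white and large red spacers, the only two on the table. The top two canvases lie picture up, side by side against the ledge, and the other two are still in the dispenser. The last position check was by image measurement, because all 14 picture views were used.

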